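# Tip the specimen draining tray

## Task

Two steel tipping trays stand on the bench; one of them holds two small rectangular clear resin blocks with specimens cast in them. Press down the flat lip at the slotted end of that tray until the tray is right down against its stop, so that both blocks slide to the slotted end, and leave it tipped like that. Let the blocks slide by themselves: do not touch them.

Things in the scene. Friction and masses are not known exactly. Their poses are not given: they have to be found in the camera images.
- tray (a joint): tilt of the steel tray holding the blocks: 240 x 144 mm, walls 22 high, on a cross hinge at mid-length, level with its floor's top face, 100 above the bench. 0 = level (start), + = slotted (comb-like) end down; stops at +-0.45 rad. The stiff hinge stays where left; 3 to 5 N on a lip turns it; blocks slide from 0.2 to 0.3 rad. A like tray beside it holds only a round glass dish: not the one.
- tray_lip (a point): on the top face of the flat lip at the slotted end (nearer the robot), mid-width, 155 mm from the hinge; moves with the tray. The lip, 70 wide, runs at floor level from 120 to 180 mm from the hinge, 4 thick; the solid far end has the same lip. x points along the floor towards the hinge and solid end, y along the hinge, z out of the floor.
- spec_a: clear yellowish resin block 44 x 32 x 18 mm with a small dark crab cast in it, about 60 g, lying loose on the tray's floor beside the other; origin at the centre of its underside, x along its length, z up. It slides easily on the steel.
- spec_b: clear yellowish resin block 44 x 32 x 18 mm with a small dark beetle cast in it, about 60 g, lying loose on the tray's floor beside the other; origin at the centre of its underside, x along its length, z up. It slides easily on the steel.
Not all that is in view belongs to the job. What is shaped like the spec_a but purple or red is not meant.

How it is judged:
By the outcome, as a careful person would: the job done as asked, in the order asked, and still so for the second after the job is handed in, with the robot touching nothing.
It also fails if it takes over 30 s, if anything falls off the work surface, if the arm or the gripper's body presses on something with over 40 N, if the wrist force passes 120 N, or if a joint passes its speed limit or range.

## Robot

A 7-joint arm with a two-finger parallel gripper is mounted at the origin on the work surface. World frame = base frame: x ahead of the robot, y to its left, z up, the work surface at z = 0. Lengths are in m, angles in rad, forces in N, time in s.
With the tool pointing down it reaches from about 0.4 to 0.9 m from the base axis. Payload 5.5 kg.
Tool frame: the origin (TCP) lies midway between the tips of the shut fingers; the grasp point (between the pads) lies r.tcp_to_grasp behind it (r.tcp_to_grasp is the distance from the TCP to the grasp point, in m); x points along the fingers, y is the direction in which the jaws open and shut, and the axes are right-handed (so a half turn about x gives the same grasp; the last joint's range is limited). The gripper opens to 92 mm and grips with 3 to 60 N. Pads are 19 mm wide; open, the fingers measure 130 mm over their backs; the gripper's body (75 mm by 190 mm) begins 47 mm behind the grasp point.
Start: joints at [-1.035, 0.501, -0.427, 1.55, 0.221, 1.138, -0.21], TCP at [0.175, 0.626, 0.227] pointing down, gripper open.
Joint ranges: [-2.88, 2.88], [-0.31, 2.03], [-1.54, 1.56], [0.2, 2.42], [-1.41, 4.55], [0.19, 2.02], [-2.57, 2.57]. Speed limits (rad/s): [2.57, 2.57, 3.14, 3.14, 3.14, 3.14, 3.14].

## Interface

Orientations are given as a unit quaternion [w, x, y, z].
In Python, from bench import r gives the robot as it stands. The module is installed in compiled form; this text tells all that it offers.
- The arm moves only by the shell command python3 -m creep 'ROWS' [FORCE]. ROWS is JSON, a list of rows, each a list of 5 numbers: the shift along the tool's x, y, z normalised to -1 to 1, where 1 is 15 cm, then the turn about the tool's x normalised to -1 to 1, where 1 is 360 degrees, then the finger opening in mm, from 0 to 91.8. In form: [[tx, ty, tz, spin, hand], ...]. A call has 1 to 5 rows; each row is the pose to reach, as a shift and turn from the pose commanded when the call began, along the tool's axes at that moment, turning the shorter way round; what a row does not reach only later rows make up. A row lasts 1/10 s, in which the tool goes at most 50 mm and 8.59 degrees, less where a joint would pass 70% of its speed; a pose out of reach is approached as far as the arm can. A call with a number of a shift or a turn outside -1 to 1 is refused whole. A call with a gripper value outside its range is refused whole. The fingers move at their own pace and stop on an object; FORCE is the grip in N (left out, the last holds). Time passes only in rows, so rows that repeat a pose let the fingers close. It gives the time, the measured TCP pose, the force and the opening at its end, in the units of the state.
- r.observe(): the state, without advancing time (a new reading comes with each control period).
- r.snapshot(name): name is "scene" or "side" or "wrist"; returns (picture, depth): 480x640x3 uint8, blue, green, red; 480x640 float32, m along the optical axis (not along the pixel's ray), 0 where there is no reading.
- r.get_calibration(name): a dict with "mtx" (3x3 intrinsics, pixels), "rvec" (rotation vector, rad) and "tvec" (3), from world to camera coordinates, as OpenCV has them; the wrist camera has in their place "tool_from_camera" (4x4, takes a point from camera to tool coordinates, whose origin is the TCP and whose axes are the tool frame's). Camera axes: x right, y down, z forward; pixel columns grow to the right and rows downward; lengths in m; the calibration is good to about 2 mm. A picture is of the moment at which its call begins: read the wrist's pose just before it. get_calibration takes no time and is no camera call.
- r.hand_in(): hands the job in, once; it reports no verdict.
The state is a dict: "time": time; "qpos": joint angles; "joint_vel": joint speeds; "effort": joint torques, N m; "tool_pos": TCP position; "tool_rot": TCP orientation; "force": force on the tool from outside, world axes, zero at the start; "moment": the same for the moment, N m; "opening": finger opening in m.
Only numpy, scipy, OpenCV 4.12 (cv2) and the standard library are available. Lean on these libraries where they do the work, as an engineer would, in place of code of your own. Each camera call takes 0.05 s, during which the arm holds its last target. There are 200 camera calls.

## Working session

There is one attempt and no reset: what is moved stays moved. The work goes in short steps, Python scripts to look and compute and a shell command to move; the robot and the scene stay as the last step left them, time stands still between calls to the robot, and variables do not carry over. Pictures are saved under pics/ and viewed, about 8 in all and at most 12, crops included, and the job is handed in when it is done.

```bash
mkdir -p pics
cat > h.py <<'E'
import numpy as np,cv2
from bench import r
from scipy.spatial.transform import Rotation as R
def snap(n):
    p,d=r.snapshot(n); np.savez(f'pics/{n}.npz',p=p,d=d); cv2.imwrite(f'pics/{n}.png',p); return p,d
def world(n,u,v,d=None,z=None):
    c=r.get_calibration(n); M=cv2.Rodrigues(np.array(c['rvec'],float))[0]; t=np.array(c['tvec'],float).ravel()
    ray=np.linalg.inv(c['mtx'])@[u,v,1]; o=-M.T@t; w=M.T@ray
    return o+w*(d if z is None else (z-o[2])/w[2])
def toolR():
    q=r.observe()['tool_rot']; return R.from_quat([q[1],q[2],q[3],q[0]]).as_matrix()
E
python3 - <<'E'
from h import *
a,_=snap('scene');b,_=snap('side')
print(r.observe()); print(toolR())
E
```

```text
{'time': 0.1, 'qpos': array([-1.03480434,  0.50176009, -0.42681337,  1.55135028,  0.22081452,
        1.13831823, -0.21031231]), 'joint_vel': array([-0.00086546, -0.00110415,  0.00034427, -0.00163782,  0.00109776,
       -0.00069675, -0.00054637]), 'effort': array([-1.18707839e-02, -5.67876434e+01, -5.83862275e+00, -2.79919553e+01,
       -6.89410209e-02,  2.40561564e-02,  4.52692177e-05]), 'tool_pos': array([0.17499017, 0.62533544, 0.22577684]), 'tool_rot': array([ 0.70043923,  0.09551049,  0.70064388, -0.09675117]), 'force': array([-0.22398576,  0.6702033 ,  0.37387893]), 'moment': array([ 0.00106189, -0.07250206,  0.00679865]), 'opening': 0.09159351506712082}
[[-5.25262550e-04  2.69374313e-01  9.63035411e-01]
 [-1.69895981e-03  9.63033914e-01 -2.69374821e-01]
 [-9.99998419e-01 -1.77765096e-03 -4.81895183e-05]]
```

View pics/scene.png

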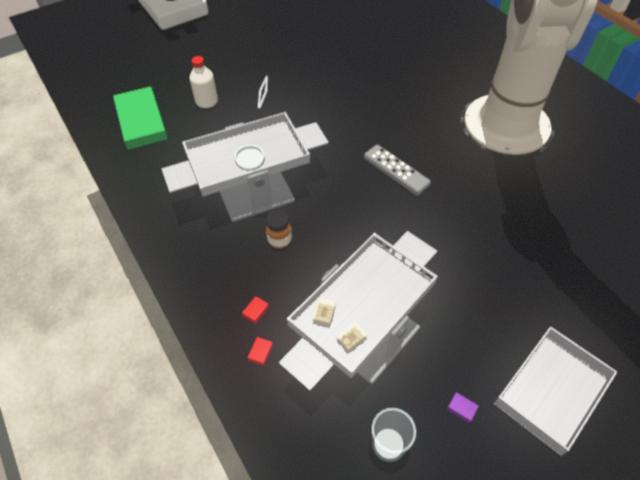

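View pics/side.png

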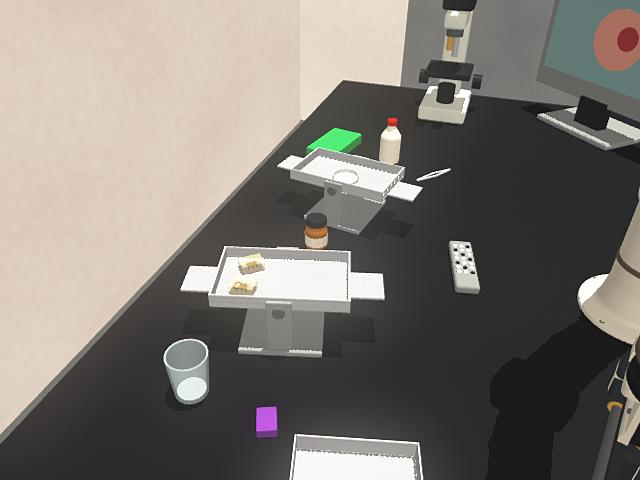

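Scene view: the tray with two yellowish blocks is at (362,300), with its slotted end and near lip at (415,248). It could be confused with the dish tray at (247,155) or the fixed tray at (557,390). The blocks are at (325,312) and (351,337). Red blocks at (255,308) and (260,350) and a purple one at (463,406) are distractors.

Run:
```python
from h import *
z=np.load('pics/scene.npz');d=z['d'];p=z['p']
for n,u,v in [('lip',415,248),('farlip',306,364),('A',325,312),('B',351,337),('dish',250,157),('floor',380,290),('static',557,390),('glass',392,430),('jar',278,228),('remote',397,168)]:
    print(n,d[v,u],np.round(world('scene',u,v,d[v,u]),3))
# lip by depth: bright pixels with z 0.09..0.11
c=r.get_calibration('scene')
vv,uu=np.mgrid[225:275,385:445]
P=np.array([world('scene',u,v,d[v,u]) for u,v in zip(uu.ravel(),vv.ravel())])
lum=p[225:275,385:445].mean(2).ravel()
# floor points for plane & hinge axis
cnr=[world('scene',u,v,z=.1) for u,v in [(414,233),(437,250)]];print('lip edge',np.round(cnr,3))
vv,uu=np.mgrid[220:380,280:440]
P=np.array([world('scene',u,v,d[v,u]) for u,v in zip(uu.ravel(),vv.ravel())])
top=P[(abs(P[:,2]-.122)<.006)];hull=top[:,:2].astype(np.float32)
rc=cv2.minAreaRect(hull);print(rc,len(top));print(cv2.boxPoints(rc))
lp=P[abs(P[:,2]-.1)<.008][:,:2].astype(np.float32);rc=cv2.minAreaRect(lp);print(rc);print(cv2.boxPoints(rc))
cv2.imwrite('pics/crop.png',cv2.resize(p[220:400,270:450],None,fx=3.3,fy=3.3,interpolation=cv2.INTER_CUBIC))
```

```text
lip 1.0230321 [0.49  0.219 0.102]
farlip 0.8877712 [0.788 0.304 0.103]
A 0.92810434 [0.713 0.247 0.117]
B 0.8969765 [0.703 0.311 0.12 ]
dish 1.1619427 [ 0.642 -0.161  0.106]
floor 0.96928036 [0.601 0.257 0.103]
static 0.9590146 [0.417 0.554 0.004]
glass 0.91594875 [0.708 0.45  0.008]
jar 1.0886736 [0.677 0.016 0.074]
remote 1.2548591 [ 0.339 -0.019  0.021]Traceback (most recent call last):
  File "<stdin>", line 8, in <module>
  File "h.py", line 7, in world
    c=r.get_calibration(n); M=cv2.Rodrigues(np.array(c['rvec'],float))[0]; t=np.array(c['tvec'],float).ravel()
ValueError: time passes only in moves, steps and waits
```

```bash
sed -i 's/^def world/import functools\n@functools.lru_cache\ndef cal(n): return r.get_calibration(n)\ndef world/; s/c=r.get_calibration(n); M/c=cal(n); M/' h.py
python3 - <<'E'
from h import *
z=np.load('pics/scene.npz');d=z['d'];p=z['p']
cv2.imwrite('pics/crop.png',cv2.resize(p[220:400,270:450],None,fx=3.3,fy=3.3,interpolation=cv2.INTER_CUBIC))
print('lip edge',np.round([world('scene',u,v,z=.1) for u,v in [(410,233),(437,250)]],3))
vv,uu=np.mgrid[220:395,275:445]
P=np.array([world('scene',u,v,d[v,u]) for u,v in zip(uu.ravel(),vv.ravel())])
for lo,hi in [(.115,.128),(.09,.13)]:
    s=P[(P[:,2]>lo)&(P[:,2]<hi)][:,:2].astype(np.float32)
    rc=cv2.minAreaRect(s);print(rc,len(s));print(cv2.boxPoints(rc))
E
```

```text
lip edge [[0.475 0.185 0.1  ]
 [0.457 0.245 0.1  ]]
((0.6404014825820923, 0.26306572556495667), (0.24213086068630219, 0.17052730917930603), 15.651304244995117) 2435
[[0.50082237 0.31250665]
 [0.5468276  0.14830224]
 [0.7799806  0.2136248 ]
 [0.73397535 0.3778292 ]]
((0.6406404376029968, 0.25998854637145996), (0.3617323040962219, 0.17810477316379547), 15.686558723449707) 13265
[[0.44243312 0.29682258]
 [0.49058807 0.12535128]
 [0.83884776 0.22315452]
 [0.7906928  0.3946258 ]]
```

View pics/crop.png

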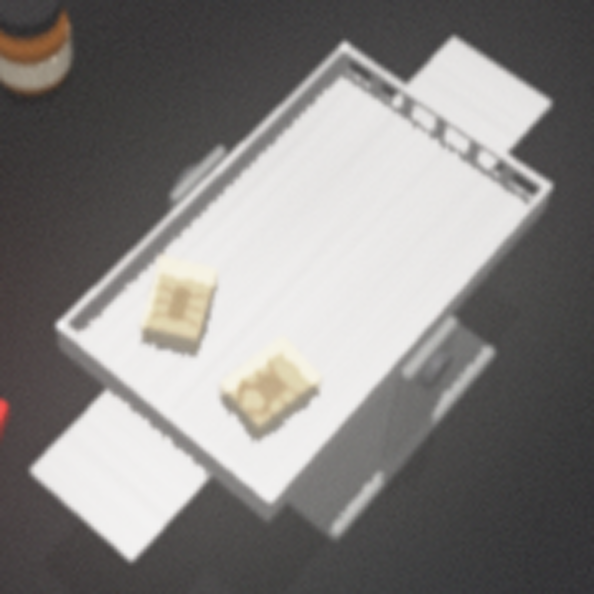

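The crop confirms it. The blocks with specimens lie near the solid end, and the comb wall and its lip are at crop (480,95), which is the end nearer the robot. The measured hinge is at (0.640, 0.260) with a yaw of 15.7°. I'll press 150 mm from the hinge, at (0.4955, 0.2195), so the tool moves about -0.304 in y and +0.418 in z, with a spin of -0.087.

```bash
python3 -m creep '[[0,-0.2,0.27,0,0],[0,-0.45,0.6,0,0],[0,-0.7,0.95,0,0],[0,-0.73,1,0,0]]' 20
python3 -m creep '[[0,-0.2,0.27,0,0],[0,-0.45,0.6,0,0],[0,-0.7,0.95,0,0],[0,-0.73,1,0,0]]'
cat > where.py <<'E'
from h import *
o=r.observe();T=toolR();g=np.array([.4955,.2195,.115])
print(o['time'],o['tool_pos'],o['force'],o['opening'],r.tcp_to_grasp)
print('tool y dir',T[:,1],'delta tool/0.15',(T.T@(g-o['tool_pos'])/.15).round(3))
y=T[:,1];print('spin',-(np.arctan2(.963,-.27)-np.arctan2(y[1],y[0]))/2/np.pi)
E
python3 where.py
```

```text
time: 0.5
tool_pos: [0.2924, 0.4766, 0.2261]
tool_rot: [0.701, 0.096, 0.7, -0.098]
force: [0.7, 1.1, -0.1]
opening: 0.0642
time: 0.9
tool_pos: [0.407, 0.3306, 0.2265]
tool_rot: [0.701, 0.097, 0.7, -0.098]
force: [0.3, 1.3, -0.6]
opening: 0.0327
0.9 [0.40695916 0.33055404 0.22645545] [ 0.25154549  1.2953739  -0.60192771] 0.03274871961200709 0.0188
tool y dir [ 0.27245013  0.96216894 -0.00135913] delta tool/0.15 [ 0.744 -0.551  0.769]
spin -0.08742288216512806
```

```bash
python3 -m creep '[[0,-0.2,0.27,-0.022,0],[0,-0.4,0.55,-0.044,0],[0,-0.56,0.78,-0.066,0],[0,-0.56,0.78,-0.087,0],[0,-0.56,0.78,-0.087,0]]'
python3 where.py
```

```text
time: 1.4
tool_pos: [0.496, 0.2194, 0.2261]
tool_rot: [0.7, -0.096, 0.701, 0.095]
force: [-0.5, 0.4, -0.0]
opening: 0.0003
1.4 [0.49600467 0.21941318 0.22613409] [-0.47005642  0.43882043 -0.0025351 ] 0.00030366682710455885 0.0188
tool y dir [-2.67194827e-01  9.63642459e-01 -3.68573084e-04] delta tool/0.15 [ 0.741  0.002 -0.002]
spin -0.0004574850680559922
```

```bash
python3 -m creep '[[0.25,0,0,0,0],[0.5,0,0,0,0],[0.7,0,0,0,0],[0.76,0,0,0,0]]'
python3 -m creep '[[0.05,0,0,0,0],[0.1,0,0,0,0],[0.15,0,0,0,0],[0.2,0,0,0,0],[0.2,0,0,0,0]]'; python3 where.py
python3 - <<'E'
from h import *
p,_=snap('side');cv2.imwrite('pics/s2.png',cv2.resize(p[200:400,150:450],None,fx=2,fy=2))
E
```

```text
time: 1.8
tool_pos: [0.4914, 0.2223, 0.1095]
tool_rot: [0.698, -0.097, 0.703, 0.096]
force: [-0.7, -0.7, -0.2]
opening: 0.0001
time: 2.3
tool_pos: [0.4956, 0.2223, 0.0828]
tool_rot: [0.701, -0.096, 0.7, 0.097]
force: [0.0, 0.1, 0.6]
opening: 0.0003
2.3 [0.49560352 0.22226443 0.08275409] [0.01519009 0.12823517 0.61145352] 0.000340424617137928 0.0188
tool y dir [-2.70437344e-01  9.62737518e-01  3.38746277e-04] delta tool/0.15 [-0.215 -0.017 -0.005]
spin 7.829880962711149e-05
```

View pics/s2.png

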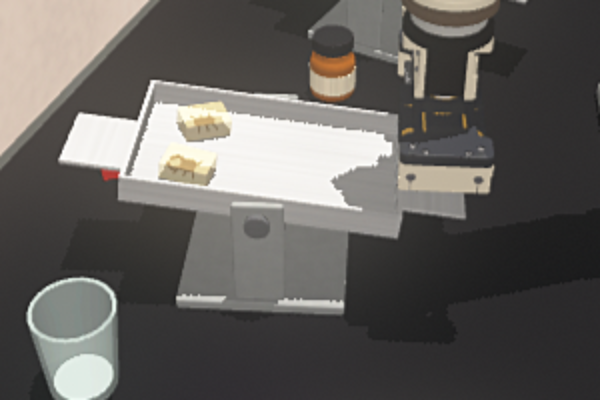

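The tray (crop 260,160) has tipped partway, with the gripper on the lip at (445,190). Blocks are still at (205,120) and (188,165). I'll keep pressing.

```bash
python3 -m creep '[[0.05,0,0,0,0],[0.1,0,0,0,0],[0.15,0,0,0,0],[0.2,0,0,0,0],[0.2,0,0,0,0]]'
python3 -m creep '[[0.03,0,0,0,0],[0.06,0,0,0,0],[0.09,0,0,0,0],[0.12,0,0,0,0],[0.12,0,0,0,0]]'; python3 where.py
```

```text
time: 2.85
tool_pos: [0.4936, 0.2211, 0.051]
tool_rot: [0.699, -0.097, 0.702, 0.096]
force: [0.7, 0.1, 0.0]
opening: 0.0004
time: 3.35
tool_pos: [0.4942, 0.2215, 0.0338]
tool_rot: [0.7, -0.097, 0.701, 0.096]
force: [0.1, 1.3, 0.4]
opening: 0.0005
3.35 [0.49415307 0.22154185 0.03375766] [0.08281261 1.30810089 0.40477444] 0.0004765244020720829 0.0188
tool y dir [-2.70593177e-01  9.62693778e-01 -1.50102810e-04] delta tool/0.15 [-0.542 -0.016  0.004]
spin 0.00010405896646605814
```

```bash
python3 -m creep '[[0.01,0,0,0,0],[0.02,0,0,0,0],[0.02,0,0,0,0]]'
python3 -m creep '[[0.01,0,0,0,0],[0.02,0,0,0,0],[0.02,0,0,0,0]]'
```

```text
time: 3.65
tool_pos: [0.495, 0.2218, 0.0316]
tool_rot: [0.7, -0.097, 0.701, 0.097]
force: [-0.4, 0.1, 1.7]
opening: 0.0003
time: 3.95
tool_pos: [0.4956, 0.222, 0.0303]
tool_rot: [0.701, -0.097, 0.7, 0.096]
force: [-4.7, -1.2, 16.6]
opening: 0.0004
```

```bash
python3 -m creep '[[0.008,0,0,0,0],[0.008,0,0,0,0]]'
python3 -m creep '[[-0.05,0,0,0,0],[-0.2,0,0,0,0],[-0.5,0,0,0,0],[-0.8,0,0,0,0],[-1,0,0,0,0]]'
python3 -m creep '[[-0.2,0,-0.3,0,0],[-0.2,0,-0.6,0,0],[-0.2,0,-0.6,0,0]]'
python3 - <<'E'
from h import *
p,_=snap('side');q,d=snap('scene');c=lambda a:cv2.resize(a,None,fx=2,fy=2)
cv2.imwrite('pics/s3.png',np.vstack([c(p[220:370,150:450]),c(q[220:370,250:550])]))
vv,uu=np.mgrid[225:395:2,275:445:2]
P=np.array([world('scene',u,v,d[v,u]) for u,v in zip(uu.ravel(),vv.ravel())])
k=(P[:,:2]-[.64,.26])@[.963,.27];l=(P[:,:2]-[.64,.26])@[-.27,.963]
for lo,hi in [(-.07,.1),(-.16,-.135),(.14,.16)]:
    m=(k>lo)&(k<hi)&(abs(l)<(.055 if lo==-.07 else .028))&(abs(P[:,2]-.1-.48*k)<.012)
    f=np.polyfit(k[m],P[m,2]-.1,1);print(lo,m.sum(),'slope angle',np.arctan(f[0]),'chord angle',np.arctan(np.median((P[m,2]-.1)/k[m])))
E
```

```text
time: 4.15
tool_pos: [0.4957, 0.2221, 0.03]
tool_rot: [0.701, -0.097, 0.7, 0.096]
force: [-6.2, -4.1, 25.0]
opening: 0.0003
time: 4.65
tool_pos: [0.4958, 0.2223, 0.1804]
tool_rot: [0.701, -0.096, 0.7, 0.097]
force: [0.6, 0.1, -1.3]
opening: 0.0002
time: 4.95
tool_pos: [0.4016, 0.1949, 0.2066]
tool_rot: [0.698, -0.098, 0.702, 0.096]
force: [0.2, 0.9, 0.1]
opening: 0.0004
-0.07 959 slope angle 0.44473819875791903 chord angle 0.4554847690705976
-0.16 48 slope angle 0.4328592465222968 chord angle 0.4431796220415176
0.14 90 slope angle 0.4440521416124861 chord angle 0.45670520501175077
```

View pics/s3.png

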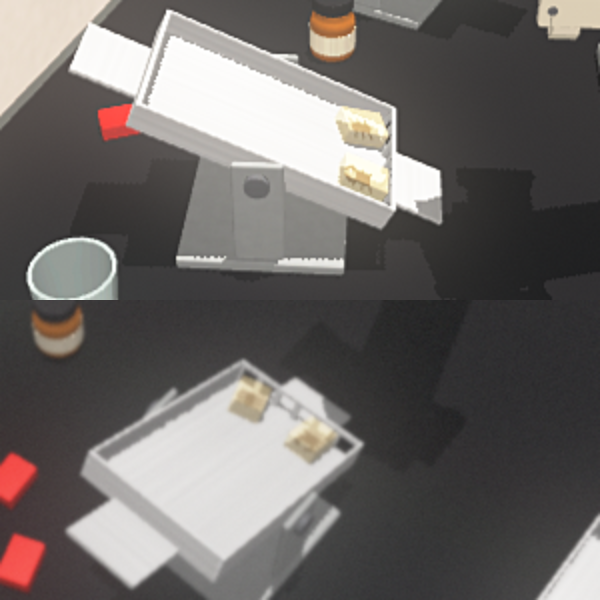

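The tray is tipped to about 0.45 rad. Both blocks lie against the comb wall, at (362,128) and (364,175) in the side crop. The gripper is clear, so I'm handing in.

```bash
python3 -c "from bench import r; print(r.hand_in())"
```

```text
the job is handed in; nothing more can be done
None
```

I pressed the lip at the slotted end of the tray holding the two blocks until it stopped, at about 25 N, with the shut fingertips. Then I lifted clear and handed in at about 5 s.

- **Tilt:** after I let go, depth fits gave 0.43–0.46 rad, in line with the 0.45 stop.
- **Blocks:** both views show both blocks resting against the slotted wall. They slid there on their own and were not touched.
- **Force readings:** they stayed under 2 N in the readings I printed while the tray was turning, below the 3–5 N given. They rose only at the stop, and no check failed.

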